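Cross-stack the next layer of supply cartons

TASK

Build the next layer on the stack of supply cartons with the two loose long cartons: lay them flat side by side on top, crosswise to the layer beneath them so that the layers keep interlocking, and push them tight against each other and flush with the sides of the stack. Do not shift the cartons already stacked, and leave the short carton where it lies.

Things in the scene. Friction and masses are not known exactly. Their poses are not given: they have to be found in the camera images.
- carton1_center (a point): one of the two loose cartons for the new layer: plain brown cardboard carton, 130 mm long (its x axis), 64 mm wide (y), 45 mm high (z), about 0.22 kg, pale tape strip along the middle of its top; lies flat on the counter anywhere among the other things, turned any way; this point is its centre, half-way up
- carton2_center (a point): the other loose carton for the new layer, same as the first: plain brown cardboard carton, 130 mm long (its x axis), 64 mm wide (y), 45 mm high (z), about 0.22 kg, pale tape strip along the middle of its top; lies flat on the counter; this point is its centre, half-way up
- stack_top (a point): centre of the top of the stack to be built on, 114 mm above the counter, z up. The stack is 130 mm square: two layers of two long cartons side by side. In layer 2 (the top one) the cartons' length runs along this point's x, so in the new layer it runs along y, one carton each side: centres 32.5 mm from this point along +x and -x, 22.5 mm above it. The stack's sides are 65 mm from it along x and y
- stock_board: grey slatted plastic board under the stack, 138 x 138 x 24 mm, fixed; origin at the centre of its underside; axes as for the top of the stack. Layer 1, straight on the board, has its cartons' length along y
- low1_center (a point): long carton already in the stack, layer 1, on the +x side of the stack: 130 x 64 x 45 mm, x along its length; loose, held only by weight and friction; this point is its centre
- low2_center (a point): long carton already in the stack, layer 1, on the -x side of the stack: 130 x 64 x 45 mm, x along its length; loose, held only by weight and friction; this point is its centre
- mid1_center (a point): long carton already in the stack, layer 2, on the +y side of the stack: 130 x 64 x 45 mm, x along its length; loose, held only by weight and friction; this point is its centre
- mid2_center (a point): long carton already in the stack, layer 2, on the -y side of the stack: 130 x 64 x 45 mm, x along its length; loose, held only by weight and friction; this point is its centre
- short_carton_center (a point): short carton of the same plain brown cardboard, 88 mm long (x), 62 mm wide (y), 60 mm high, loose on the counter among the others; not part of this stack; this point is its centre, half-way up
- tape_dispenser: blue plastic tape dispenser with a white roll, 75 x 66 mm, 70 mm high, standing firmly on the counter among the cartons; origin at the centre of its underside
There are look-alikes about, which are no part of the job. What is shaped like the part that bears carton2_center but green or purple is not meant.

How it is judged:
By the outcome, as a careful person would: the job done as asked, in the order asked, and still so for the second after the job is handed in, with the robot touching nothing.
It also fails if it takes over 72 s, if anything falls off the work surface, if the arm or the gripper's body presses on something with over 40 N, if the wrist force passes 120 N, or if a joint passes its speed limit or range.

ROBOT

A 6-joint arm with a two-finger parallel gripper is mounted at the origin on the work surface. World frame = base frame: x ahead of the robot, y to its left, z up, the work surface at z = 0. Lengths are in m, angles in rad, forces in N, time in s.
With the tool pointing down it reaches from about 0.4 to 0.825 m from the base axis. Payload 7 kg.
Tool frame: the origin (TCP) lies between the finger pads; the fingertips stand arm.tip_extent ahead of it and the grasp point (between the pads) lies 11 mm behind it (arm.tip_extent is the distance from the TCP to the fingertips, in m); x points along the fingers, y is the direction in which the jaws open and shut, and the axes are right-handed (so a half turn about x gives the same grasp; the last joint's range is limited). The gripper opens to 85 mm and grips with 20 to 120 N. Pads are 22 mm wide; open, the fingers measure 114 mm over their backs; the gripper's body (76 mm by 85 mm) begins 54 mm behind the grasp point. The pads swing forward as they close: fully open they stand 13 mm farther back than shut.
Start: joints at [1.431, 0.359, 0.012, 0, -1.224, -0.288], TCP at [0.28, 0.614, 0.213] pointing down, gripper open.
Joint ranges: [-3.07, 3.07], [-1.43, 2.12], [-1.02, 1.25], [-3.03, 1.67], [-3.05, -0], [-3.03, 3.03]. Speed limits (rad/s): [2.39, 2.39, 3.01, 3.14, 3.14, 3.14].

INTERFACE

Orientations are given as a 3x3 rotation matrix whose columns are the frame's x, y, z axes.
In Python, from plant import arm gives the robot as it stands.
- The arm moves only by the tool servo_tool, never from a script. Its argument "deltas" is a list of rows, each an object with "jaw": the gripper command: -1 is shut, 1 is fully open, values between are in proportion; "offset": the shift along the tool's x, y, z in mm, a list of three; "twist": the turn about the tool's x in degrees. In form: [{"jaw": jaw, "offset": [tx, ty, tz], "twist": twist}, ...]. A call has 1 to 5 rows; each row shifts and turns the commanded pose from where the row before left it, along the tool's axes as they then stand; what a row does not reach is not made up. A row lasts 1/8 s, in which the tool goes at most 62.5 mm and 10.7 degrees, less where a joint would pass 70% of its speed; a pose out of reach is approached as far as the arm can. A call with a gripper value outside its range is refused whole. The fingers move at their own pace and stop on an object; "grip_force" is the grip in N (left out, the last holds). Time passes only in rows, so rows that do not move let the fingers close. It gives the time, the measured TCP pose, the force and the opening at its end, in the units of the state.
- arm.get_state(): the state, without advancing time (a new reading comes with each control period).
- arm.snapshot(name): name is "scene" or "side" or "wrist"; returns (picture, depth): 420x560x3 uint8, red, green, blue; 420x560 float32, m along the optical axis (not along the pixel's ray), 0 where there is no reading.
- arm.calibration(name): a dict with "fovy" (degrees; the focal length in pixels is half the picture's height over the tangent of half this angle, whatever the lens; pixels are square), "cx", "cy" (the principal point, pixels), "rvec" (rotation vector, rad) and "tvec" (3), from world to camera coordinates, as OpenCV has them; the wrist camera has in their place "tool_from_camera" (4x4, takes a point from camera to tool coordinates, whose origin is the TCP and whose axes are the tool frame's). Camera axes: x right, y down, z forward; pixel columns grow to the right and rows downward; lengths in m; the calibration is good to about 2 mm. A picture is of the moment at which its call begins: read the wrist's pose just before it. calibration takes no time and is no camera call.
- arm.close_job(): hands the job in, once; it reports no verdict.
Trained networks look in the newest picture that a camera, given by its name, has taken for a name from the list of things; names that differ only in an ending like _2 or _b are one class to them, and where a whole thing is asked for, a point or a joint stands for the part that bears it (a point fixed in the world has none). Each returns a list of dicts, best first, with "score" (0 to 1); they miss things now and then, are a little off and sometimes report something else, mostly with a low value. They report only what shows in the picture. A call takes as long as a camera call. They do not tell look-alikes from the thing itself.
- arm.trace(camera, name): "pixels" (420x560 bool, what is visible of it) and "extent" ([centre column, centre row, width, height] in pixels, round what is visible of it).
The state is a dict: "time": time; "joint_pos": joint angles; "joint_velocities": joint speeds; "joint_torque": joint torques, N m; "position": TCP position; "tool_rot": TCP orientation; "ft_force": force on the tool from outside, world axes, zero at the start; "torque": the same for the moment, N m; "grip_width": finger opening in m.
Only numpy, scipy, OpenCV 4.12 (cv2) and the standard library are available. Lean on these libraries where they do the work, as an engineer would, in place of code of your own. Each camera call takes 0.05 s, during which the arm holds its last target.

## Working session

There is one attempt and no reset: what is moved stays moved. The work goes in short steps, Python scripts to look and compute and a tool call to move; the robot and the scene stay as the last step left them, time stands still between calls to the robot, and variables do not carry over. Pictures are saved under pics/ and viewed, and the job is handed in when it is done.

Besides the shell and the picture viewer there is one more tool, called after "Call:" by a JSON object that holds its "api" and its "payload". servo_tool: Moves the arm, as the interface text tells. Its arguments: {"type":"object","properties":{"deltas":{"type":"array"},"grip_force":{"type":"number"}},"required":["deltas"]}

```bash
ls; mkdir -p pics; cat > h.py <<'E'
import numpy as np, cv2
from plant import arm
def K(c): 
    f=210/np.tan(np.radians(c['fovy'])/2); return f,c['cx'],c['cy']
def world(name,depth,st=None):
    c=arm.calibration(name); f,cx,cy=K(c)
    v,u=np.mgrid[0:420,0:560]
    P=np.stack([(u-cx)/f*depth,(v-cy)/f*depth,depth],-1)
    if name=='wrist':
        T=np.array(c['tool_from_camera']); P=P@T[:3,:3].T+T[:3,3]
        R=np.array(st['tool_rot']); return P@R.T+np.array(st['position'])
    R=cv2.Rodrigues(np.array(c['rvec'],float))[0]; t=np.array(c['tvec']).ravel()
    return (P-t)@R
def snap(name,tag):
    st=arm.get_state(); im,d=arm.snapshot(name)
    cv2.imwrite(f'pics/{tag}.png',im[...,::-1]); np.savez(f'{tag}.npz',im=im,d=d,W=world(name,d,st))
    return im,d,world(name,d,st),st
E
python3 - <<'E'
from h import *
for n in ['scene','side','wrist']: 
    im,d,W,st=snap(n,n+'0')
    for k in ['carton2_center','short_carton_center','tape_dispenser','stock_board']:
        for r in arm.trace(n,k):
            m=r['pixels']&(d>0); p=np.median(W[m],0) if m.any() else None
            print(n,k,round(r['score'],2),np.round(r['extent']),np.round(p,3))
s=arm.get_state();print(s); print(arm.tip_extent)
E
```

```text
pics
scene carton2_center 0.89 [411. 179.  47.  28.] [0.737 0.296 0.044]
scene carton2_center 0.68 [292. 136.  26.  38.] [0.327 0.174 0.045]
scene carton2_center 0.63 [219. 349.  60.  54.] [ 0.671 -0.516  0.046]
scene carton2_center 0.58 [315. 244.  49.  38.] [ 0.656 -0.113  0.045]
scene short_carton_center 0.73 [359. 202.  38.  34.] [0.67  0.093 0.059]
scene tape_dispenser 0.89 [290. 186.  26.  26.] [ 0.455 -0.004  0.047]
scene stock_board 0.7 [241. 283.  45.  21.] [ 0.553 -0.345  0.022]
side carton2_center 0.95 [150. 192.  54.  39.] [0.311 0.178 0.045]
side carton2_center 0.69 [424. 321.  69.  66.] [ 0.656 -0.513  0.044]
side carton2_center 0.63 [216. 308.  38.  64.] [ 0.292 -0.227  0.045]
side carton2_center 0.62 [252. 124.  39.  35.] [0.716 0.295 0.043]
side carton2_center 0.56 [305. 207.  48.  51.] [ 0.635 -0.112  0.044]
side short_carton_center 0.9 [269. 160.  35.  35.] [0.653 0.091 0.051]
side stock_board 0.73 [314. 314.  62.   8.] [ 0.467 -0.357  0.021]
{'time': 0.75, 'joint_pos': array([ 1.43109258e+00,  3.58524973e-01,  1.18887464e-02, -3.41870785e-05,
       -1.22407631e+00, -2.88109820e-01]), 'joint_velocities': array([-5.77935461e-04,  5.81712049e-06,  2.08655637e-04,  4.29297005e-04,
        8.31495244e-05,  2.46948934e-03]), 'joint_torque': array([ 8.64658687e-04, -5.82835007e+01,  2.93640393e+01,  6.94123238e+00,
       -3.64474126e-04, -6.63349184e-06]), 'position': array([0.28003484, 0.61414213, 0.21293972]), 'tool_rot': array([[-2.01713167e-05, -4.14892986e-01, -9.09870216e-01],
       [ 8.74536011e-05, -9.09870214e-01,  4.14892982e-01],
       [-9.99999996e-01, -7.12024892e-05,  5.46371659e-05]]), 'ft_force': array([-0.25887573,  0.22224049,  0.08081414]), 'torque': array([ 0.00876184, -0.0199781 ,  0.02513146]), 'grip_width': 0.0852683178084932}
0.008
```

```bash
python3 - <<'E'
import cv2
for n in ['scene0','side0']:
    im=cv2.imread(f'pics/{n}.png'); cv2.imwrite(f'pics/{n}b.png',cv2.resize(im,(800,600),interpolation=cv2.INTER_CUBIC))
E
```

```text
(no output)
```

View pics/scene0b.png

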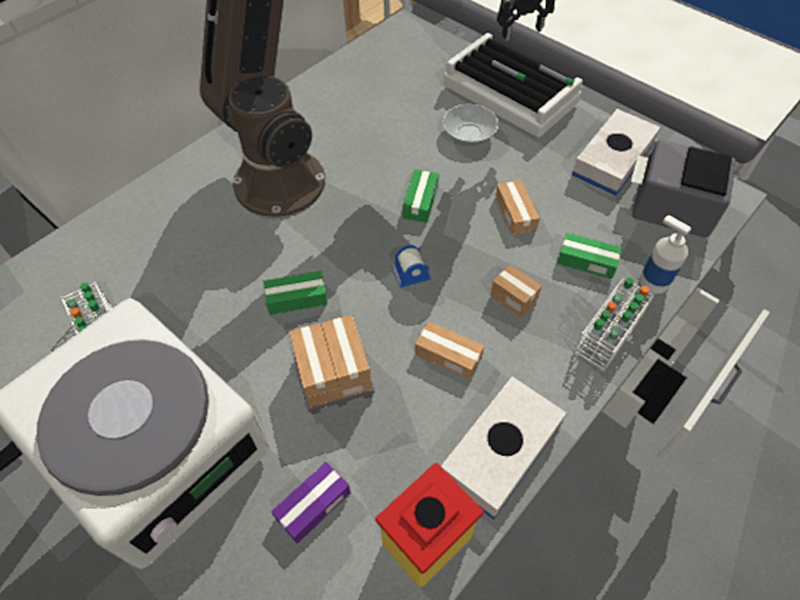

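View pics/side0b.png

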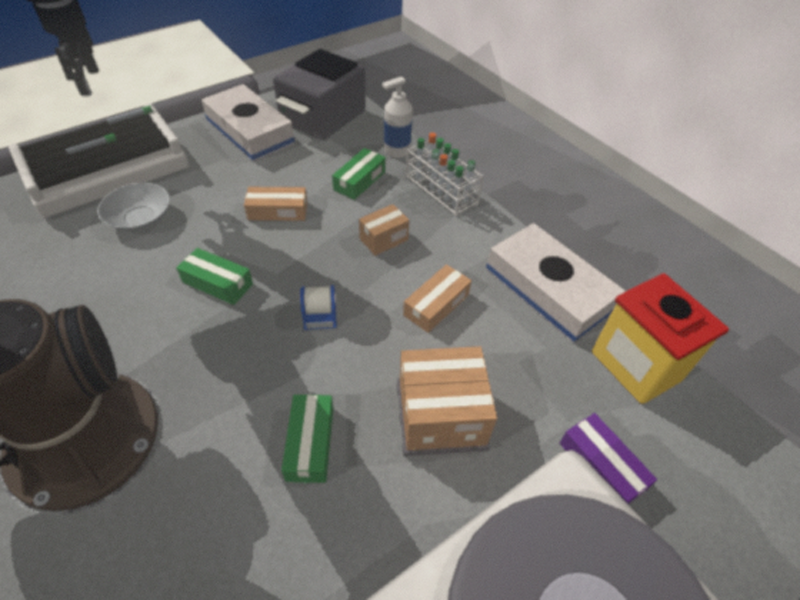

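Candidates in the 800-px scene picture for the long cartons are:
- Brown long at (517,205) and (449,350). I choose these two.
- Short brown at (515,290). Not wanted.
- Stack at (330,365).
- Green at (421,195), (590,255) and (295,290), and purple at (312,500). These are look-alikes.

Next I fit the top faces.

```bash
cat >> h.py <<'E'
def rect(W,mask,z0,z1):
    m=mask&(W[...,2]>z0)&(W[...,2]<z1)
    return m
def fits(tag,zr,minpix=60,lim=None):
    z=np.load(tag+'.npz'); W=z['W']; im=z['im']
    m=((W[...,2]>zr[0])&(W[...,2]<zr[1])).astype(np.uint8)
    if lim: m&=((W[...,0]>lim[0])&(W[...,0]<lim[1])&(W[...,1]>lim[2])&(W[...,1]<lim[3])).astype(np.uint8)
    m=cv2.morphologyEx(m,cv2.MORPH_OPEN,np.ones((3,3),np.uint8))
    n,l,s,c=cv2.connectedComponentsWithStats(m)
    for i in range(1,n):
        if s[i,4]<minpix: continue
        p=W[l==i]; (cx,cy),(w,h),a=cv2.minAreaRect((p[:,:2]*1000).astype(np.float32))
        if w<h: w,h,a=h,w,a+90
        col=np.median(im[l==i],0)
        print(tag,'px',np.round(c[i]),'n',s[i,4],'ctr',round(cx,1),round(cy,1),'z',np.round(np.median(p[:,2])*1000,1),'size',round(w,1),round(h,1),'ang',round((a+90)%180-90,1),col)
E
python3 - <<'E'
from h import *
for t in ['scene0','side0']:
    fits(t,(.037,.053),lim=(.2,.9,-.6,.5)); print()
    fits(t,(.105,.125),lim=(.2,.9,-.6,.5)); print()
    fits(t,(.055,.067),lim=(.2,.9,-.6,.5)); print()
im=cv2.imread('pics/scene0.png')[110:270,280:440]; cv2.imwrite('pics/crop0.png',cv2.resize(im,(600,600),interpolation=cv2.INTER_CUBIC))
E
```

```text
scene0 px [295. 133.] n 507 ctr 316.8 190.6 z 46.1 size 136.1 64.7 ang -61.4 [ 70. 159.  86.]
scene0 px [363. 141.] n 547 ctr 518.0 319.0 z 46.0 size 135.1 66.9 ang -34.6 [209. 161. 113.]
scene0 px [414. 175.] n 661 ctr 733.3 307.5 z 46.0 size 131.3 69.5 ang 21.9 [ 77. 168.  94.]
scene0 px [206. 201.] n 742 ctr 301.3 -216.6 z 45.8 size 131.0 68.6 ang 52.5 [ 47. 110.  59.]
scene0 px [315. 242.] n 884 ctr 648.7 -102.6 z 46.1 size 131.0 68.2 ang 13.8 [210. 161. 113.]
scene0 px [217. 349.] n 1321 ctr 665.3 -512.0 z 46.3 size 130.4 66.6 ang 87.5 [118.  61. 148.]

scene0 px [463. 179.] n 66 ctr 870.2 335.5 z 116.0 size 52.0 15.9 ang -18.1 [130.  128.  120.5]
scene0 px [443. 213.] n 83 ctr 892.7 183.2 z 112.1 size 67.7 16.6 ang -85.3 [ 58. 131.  76.]
scene0 px [230. 246.] n 1976 ctr 504.9 -300.3 z 115.2 size 134.5 129.3 ang -30.8 [210. 161. 113.]

scene0 px [362. 198.] n 465 ctr 666.1 106.2 z 61.2 size 89.9 65.4 ang -1.8 [189. 145. 102.]

side0 px [277.  99.] n 69 ctr 860.8 341.0 z 44.7 size 61.2 21.9 ang -40.6 [47. 59. 79.]
side0 px [250. 117.] n 519 ctr 728.9 309.6 z 45.1 size 135.5 70.1 
[... 907 characters left out ...]
ize 131.1 66.3 ang 87.0 [110.  64. 135.]

side0 px [278.  81.] n 79 ctr 861.8 342.2 z 116.0 size 62.1 25.4 ang -39.6 [133. 129. 124.]
side0 px [449. 241.] n 320 ctr 806.3 -415.7 z 114.5 size 128.1 18.0 ang -89.2 [174. 147.  67.]
side0 px [312. 270.] n 3166 ctr 500.8 -299.3 z 114.0 size 131.3 130.6 ang -30.9 [187. 145. 108.]

side0 px [268. 154.] n 442 ctr 662.4 107.9 z 60.1 size 88.3 65.1 ang -0.1 [166. 131. 102.]
side0 px [389. 193.] n 2225 ctr 846.3 -200.2 z 64.5 size 235.3 111.1 ang -88.6 [203. 192. 183.]
side0 px [220. 209.] n 134 ctr 434.7 -1.5 z 61.9 size 52.6 18.5 ang -30.4 [163.5 160.  150. ]
side0 px [437. 251.] n 66 ctr 805.1 -413.8 z 61.1 size 50.0 4.5 ang 84.8 [170.  166.5 155. ]
```

View pics/crop0.png

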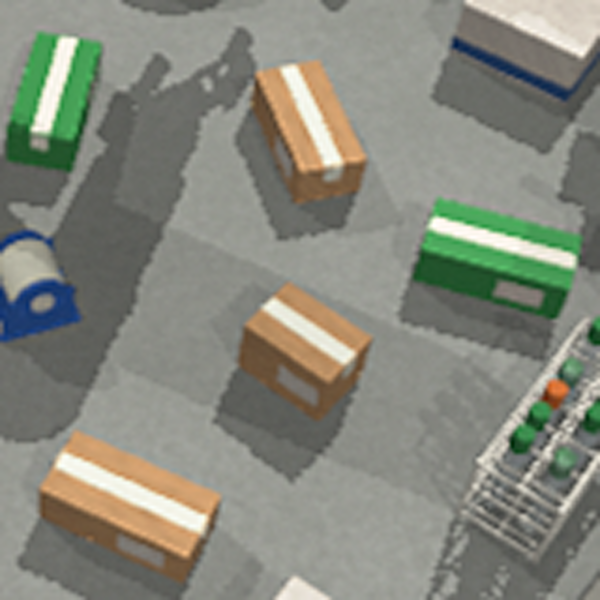

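```bash
python3 - <<'E'
from h import *
for t in ['scene0','side0']:
    z=np.load(t+'.npz'); W=z['W']; im=z['im'].astype(int)
    m=(W[...,2]>.105)&(W[...,2]<.125)&(abs(W[...,0]-.503)<.1)&(abs(W[...,1]+.3)<.1)&(im.max(2)-im.min(2)<45)&(im.min(2)>140)
    m=m.astype(np.uint8); n,l,s,c=cv2.connectedComponentsWithStats(m)
    for i in range(1,n):
        if s[i,4]>40: print(t,s[i,4],cv2.minAreaRect((W[l==i][:,:2]*1000).astype(np.float32)))
    q=(W[...,2]>.08)&(W[...,0]<.7)&(W[...,1]<-.38)&(W[...,0]>.2)
    if q.any(): print('tall near stack',W[q].min(0),W[q].max(0), W[q][np.argmin(np.hypot(W[q][:,0]-.503,W[q][:,1]+.3))])
E
```

```text
scene0 235 ((518.2406616210938, -271.9513244628906), (16.48512840270996, 127.76319885253906), 59.376094818115234)
scene0 242 ((486.7983093261719, -328.8704833984375), (16.523536682128906, 132.6099853515625), 59.764060974121094)
tall near stack [ 0.20000694 -0.78972631  0.08000589] [ 0.55962116 -0.38022894  0.24473932] [ 0.51786896 -0.38086826  0.11430586]
side0 355 ((517.3839111328125, -271.2768249511719), (17.949756622314453, 130.9888153076172), 59.38563919067383)
side0 407 ((484.3130187988281, -327.087890625), (17.754411697387695, 130.61241149902344), 59.062076568603516)
tall near stack [ 0.23372109 -0.69910249  0.0800613 ] [ 0.53335251 -0.38009556  0.24088108] [ 0.51182659 -0.38017794  0.09094296]
```

```bash
cat >> h.py <<'E'
def plan(tgt,yaw=None,n=5,jaw=1):
    st=arm.get_state(); R=np.array(st['tool_rot']); p=np.array(st['position'])*1000
    y0=np.degrees(np.arctan2(R[1,1],R[0,1])); 
    tw=0 if yaw is None else -((yaw-y0+90)%180-90)
    step=(np.array(tgt,float)-p)/n
    print('pose',np.round(p,1),'yaw',round(y0,2),'twist tot',round(tw,2),'force',np.round(st['ft_force'],1),'w',round(st['grip_width']*1000,1),'t',st['time'],'q6',round(st['joint_pos'][5],2))
    a=0
    for i in range(n):
        ca=cv2.Rodrigues(np.array([np.radians(a),0,0]))[0]
        print([float(x) for x in np.round((R@ca).T@step,1)],round(tw/n,2)); a+=tw/n
E
python3 - <<'E'
from h import *
plan((516,318.5,230),55.5,7)
E
```

```text
pose [280.  614.1 212.9] yaw -114.51 twist tot 9.99 force [-0.3  0.2  0.1] w 85.3 t 0.75 q6 -0.29
[-2.4, 24.4, -48.2] 1.43
[-2.4, 23.2, -48.8] 1.43
[-2.4, 22.0, -49.4] 1.43
[-2.4, 20.8, -49.9] 1.43
[-2.4, 19.5, -50.4] 1.43
[-2.4, 18.3, -50.9] 1.43
[-2.4, 17.0, -51.3] 1.43
```

Call:
{"api": "servo_tool", "payload": {"deltas": [{"jaw":1,"offset":[-2.4,24.4,-48.2],"twist":1.43},{"jaw":1,"offset":[-2.4,23.2,-48.8],"twist":1.43},{"jaw":1,"offset":[-2.4,22.0,-49.4],"twist":1.43},{"jaw":1,"offset":[-2.4,20.8,-49.9],"twist":1.43},{"jaw":1,"offset":[-2.4,19.5,-50.4],"twist":1.43}]}}

```text
time: 1.38
position: [0.4496, 0.4016, 0.2253]
tool_rot: [[0.0, -0.525, -0.851], [0.0, -0.851, 0.525], [-1.0, -0.001, -0.0]]
ft_force: [0.2, 0.7, -0.8]
grip_width: 0.0857
```

Call:
{"api": "servo_tool", "payload": {"deltas": [{"jaw":1,"offset":[-2.4,18.3,-50.9],"twist":1.43},{"jaw":1,"offset":[-2.4,17,-51.3],"twist":1.43},{"jaw":1,"offset":[0,0,0],"twist":0},{"jaw":1,"offset":[0,0,0],"twist":0}]}}

```text
time: 1.88
position: [0.5162, 0.3183, 0.2297]
tool_rot: [[-0.0, -0.567, -0.823], [0.0, -0.823, 0.567], [-1.0, -0.0, 0.0]]
ft_force: [-0.2, 0.0, -0.6]
grip_width: 0.0854
```

```bash
python3 - <<'E'
from h import *
snap('wrist','w1')
fits('w1',(.037,.055),200)
plan((516,318.5,100),55.5,3)
print(arm.calibration('wrist'),arm.tip_extent)
E
```

```text
w1 px [183.  11.] n 1236 ctr 675.3 314.7 z 44.1 size 55.2 25.6 ang 55.9 [ 49. 133.  64.]
w1 px [281. 168.] n 9291 ctr 516.5 320.0 z 44.3 size 129.8 64.1 ang -34.5 [184. 136.  91.]
w1 px [ 49. 211.] n 1530 ctr 611.1 524.0 z 46.1 size 124.1 2.9 ang 5.7 [86. 80. 76.]
w1 px [503. 256.] n 7375 ctr 316.5 189.3 z 44.1 size 124.9 65.9 ang -61.9 [ 46. 128.  59.]
pose [515.8 318.8 229.6] yaw -124.51 twist tot -0.01 force [0.  0.4 0.3] w 85.6 t 1.925 q6 0.09
[43.2, 0.0, -0.1] -0.0
[43.2, 0.0, -0.1] -0.0
[43.2, 0.0, -0.1] -0.0
{'fovy': 58.496962072688866, 'cx': 282.44321473070414, 'cy': 202.79203659802377, 'tool_from_camera': array([[ 3.54392274e-04, -2.72576451e-01,  9.62134062e-01,
        -1.60269538e-01],
       [ 9.99999927e-01, -4.31912365e-05, -3.80576030e-04,
        -4.84609108e-04],
       [ 1.45291823e-04,  9.62134126e-01,  2.72576415e-01,
        -6.79166044e-02],
       [ 0.00000000e+00,  0.00000000e+00,  0.00000000e+00,
         1.00000000e+00]])} 0.008
```

View pics/w1.png

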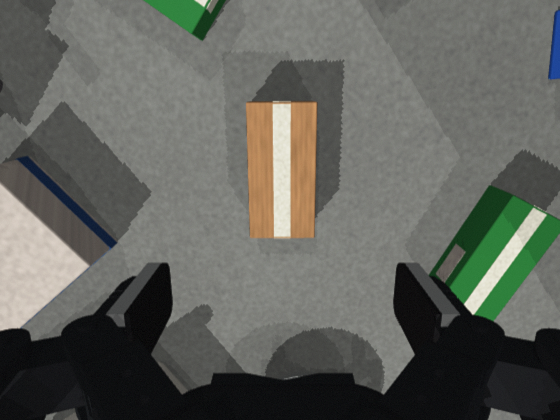

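The wrist view shows the brown long carton centred at (281,168), 130 x 64 mm, aligned with the jaws. I descend now.

Call:
{"api": "servo_tool", "payload": {"deltas": [{"jaw":1,"offset":[55,-1.4,0],"twist":0},{"jaw":1,"offset":[55,0,0],"twist":0},{"jaw":1,"offset":[50,0,0],"twist":0},{"jaw":1,"offset":[30,0,0],"twist":0},{"jaw":1,"offset":[19,0,0],"twist":0}]}}

```text
time: 2.55
position: [0.5154, 0.3202, 0.0187]
tool_rot: [[-0.002, -0.565, -0.825], [-0.002, -0.825, 0.565], [-1.0, 0.002, 0.0]]
ft_force: [-0.2, 0.4, 0.4]
grip_width: 0.0855
```

Call:
{"api": "servo_tool", "payload": {"deltas": [{"jaw":1,"offset":[0,0,0],"twist":0},{"jaw":0,"offset":[0,0,0],"twist":0},{"jaw":0,"offset":[0,0,0],"twist":0},{"jaw":0,"offset":[0,0,0],"twist":0}], "grip_force": 40}}

```text
time: 3.05
position: [0.5183, 0.3204, 0.0248]
tool_rot: [[0.003, -0.565, -0.825], [0.002, -0.825, 0.565], [-1.0, -0.003, -0.002]]
ft_force: [-2.9, -4.1, 20.2]
grip_width: 0.0434
```

```bash
python3 - <<'E'
from h import *
snap('wrist','w2');snap('side','s2')
plan((516,318.5,100),None,3)
im=cv2.imread('pics/s2.png')[90:200,130:260]; cv2.imwrite('pics/s2c.png',cv2.resize(im,(650,550),interpolation=cv2.INTER_CUBIC))
E
```

```text
pose [518.3 320.4  24.7] yaw -124.44 twist tot 0 force [-4.5 -3.3 21.1] w 43.0 t 3.15 q6 0.09
[-25.1, 0.9, 0.2] 0.0
[-25.1, 0.9, 0.2] 0.0
[-25.1, 0.9, 0.2] 0.0
```

View pics/w2.png

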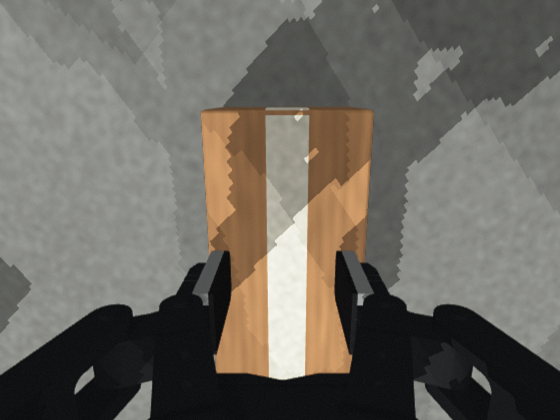

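View pics/s2c.png

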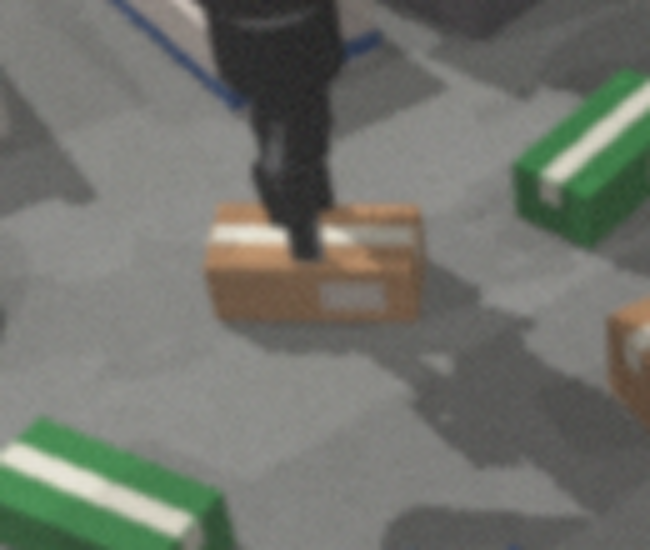

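```bash
python3 - <<'E'
from h import *
z=np.load('w2.npz');W=z['W']
for uv in [(215,130),(285,130),(360,130),(240,240),(285,240),(330,240),(240,360),(285,360),(340,360),(212,262),(345,262),(217,300),(357,300),(220,340)]:
    print(uv,np.round(W[uv[1],uv[0]]*1000,1))
im=z['im'][230:390,180:400]; cv2.imwrite('pics/w2c.png',cv2.resize(im[...,::-1],(770,560),interpolation=cv2.INTER_CUBIC))
W=np.load('s2.npz')['W']; m=(abs(W[...,0]-.515)<.1)&(abs(W[...,1]-.32)<.1)&(W[...,2]>.03)&(W[...,2]<.07)
print(np.percentile(W[m][:,2],[10,50,90]))
E
```

```text
(215, 130) [578.8 309.8  44.4]
(285, 130) [564.2 288.4  44.1]
(360, 130) [548.5 265.5  44.2]
(240, 240) [538.3 328.1  43.5]
(285, 240) [528.  313.1  43.5]
(330, 240) [517.9 298.1  43.7]
(240, 360) [492.4 361.6  43.9]
(285, 360) [481.6 344.8  44.6]
(340, 360) [468.5 324.5  45.3]
(212, 262) [541.2 336.4  59.5]
(345, 262) [513.6 296.5  59.1]
(217, 300) [533.5 336.5  75.3]
(357, 300) [511.5 297.6  81.6]
(220, 340) [506.  362.3  44.8]
[0.03603765 0.04514265 0.04876231]
```

View pics/w2c.png

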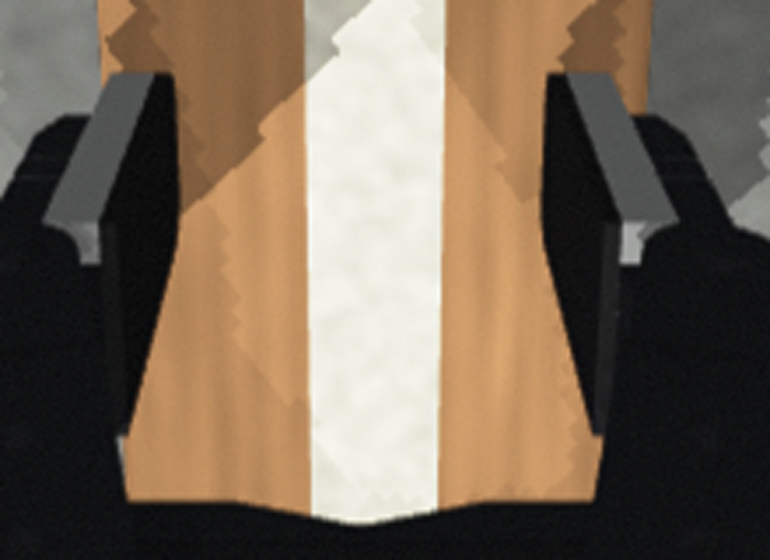

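```bash
python3 - <<'E'
from h import *
for t,p in [('w1',(515.8,318.8,229.6)),('w2',(518.3,320.4,24.7))]:
    W=np.load(t+'.npz')['W']*1000
    for r in ([258,264,268,272,280,300,320],[248,252,256,260,270,290,310])[t=='w2']:
        print(t,r,[(u,round(p[2]-W[r,u,2],1),round(float(np.hypot(W[r,u,0]-p[0],W[r,u,1]-p[1])),1)) for u in ((120,130,140,150,158,165),(195,202,208,214,220,226))[t=='w2'] if W[r,u,2]-45>5])
st=arm.get_state();print(st['joint_pos'],arm.tip_extent, [a for a in dir(arm) if a[0]!='_'])
E
```

```text
w1 258 []
w1 264 [(150, np.float64(-36.6), 49.2), (158, np.float64(-37.0), 46.2), (165, np.float64(-36.3), 44.0)]
w1 268 [(150, np.float64(-39.8), 48.1), (158, np.float64(-40.1), 45.3), (165, np.float64(-34.8), 44.1)]
w1 272 [(140, np.float64(-42.8), 50.4), (150, np.float64(-41.1), 47.5), (158, np.float64(-42.8), 44.4), (165, np.float64(-36.3), 43.6)]
w1 280 [(130, np.float64(-41.5), 54.1), (140, np.float64(-49.2), 48.2), (150, np.float64(-49.0), 45.0), (158, np.float64(-44.5), 43.6), (165, np.float64(-36.8), 43.3)]
w1 300 [(120, np.float64(-62.0), 49.4), (130, np.float64(-62.0), 46.5), (140, np.float64(-60.1), 44.2), (150, np.float64(-53.8), 43.0), (158, np.float64(-46.1), 42.9), (165, np.float64(-40.0), 42.7)]
w1 320 [(120, np.float64(-67.5), 46.9), (130, np.float64(-160.4), 68.6), (140, np.float64(-61.2), 43.4), (150, np.float64(-54.3), 43.1), (158, np.float64(-47.8), 43.3), (165, np.float64(-40.9), 44.1)]
w2 248 []
w2 252 [(220, np.float64(-27.0), 26.6)]
w2 256 [(214, np.float64(-30.0), 28.1), (220, np.float64(-29.9), 26.0), (226, np.float64(-29.8), 23.9)]
w2 260 [(208, np.float6
[... 186 characters left out ...]
208, np.float64(-41.3), 28.1), (214, np.float64(-41.6), 26.1), (220, np.float64(-40.7), 24.2), (226, np.float64(-29.8), 22.4)]
w2 290 [(195, np.float64(-55.2), 29.3), (202, np.float64(-55.6), 27.2), (208, np.float64(-55.4), 25.5), (214, np.float64(-55.4), 23.8), (220, np.float64(-45.1), 22.2), (226, np.float64(-32.6), 22.0)]
w2 310 [(195, np.float64(-67.8), 26.8), (202, np.float64(-67.7), 25.0), (208, np.float64(-57.9), 23.8), (214, np.float64(-56.9), 22.0), (220, np.float64(-46.7), 22.0), (226, np.float64(-34.2), 24.2)]
[ 0.87484756  0.42931199 -0.36165513  0.00198688 -0.77599293  0.09335671] 0.008 ['PlanningError', 'calibration', 'close_job', 'get_state', 'snapshot', 'tip_extent', 'trace']
```

The jaws closed on top of the carton: the fingertips stand about 30 mm behind where the interface text puts them. I back off and measure the fingertips in the tool frame.

Call:
{"api": "servo_tool", "payload": {"deltas": [{"jaw":0.1,"offset":[-40,0,0],"twist":0},{"jaw":0.5,"offset":[-55,0,0],"twist":0},{"jaw":0.5,"offset":[0,0,0],"twist":0},{"jaw":0.5,"offset":[0,0,0],"twist":0}]}}

```text
time: 3.65
position: [0.5169, 0.3198, 0.1167]
tool_rot: [[0.001, -0.567, -0.824], [0.002, -0.824, 0.567], [-1.0, -0.002, 0.0]]
ft_force: [-0.2, -0.6, -0.4]
grip_width: 0.0641
```

```bash
python3 - <<'E'
from h import *
im,d,W,st=snap('wrist','w3')
fits('w3',(.037,.055),400)
plan((516,318.5,100),55.5,3)
c=arm.calibration('wrist');f,cx,cy=K(c);T=c['tool_from_camera']
v,u=np.mgrid[0:420,0:560]
P=np.stack([(u-cx)/f*d,(v-cy)/f*d,d],-1)@T[:3,:3].T+T[:3,3]; P*=1000
m=(W[...,2]>.07)&(d>0)
m=cv2.erode(m.astype(np.uint8),np.ones((3,3)))>0
for s in (-1,1):
    q=P[m&(P[...,1]*s>0)&(abs(P[...,1])<60)]
    o=np.argsort(-q[:,0])[:60]; print(s,len(q),np.round(q[o[::6]],1).tolist(), 'inner',np.round(np.percentile(abs(q[q[:,0]>-60][:,1]),[1,50,99]),1),np.round(np.percentile(q[q[:,0]>-60][:,2],[1,50,99]),1))
E
```

```text
w3 px [283. 197.] n 19042 ctr 516.2 320.3 z 44.3 size 131.2 64.2 ang -34.3 [182. 134.  90.]
w3 px [ 13. 311.] n 738 ctr 564.4 519.3 z 45.0 size 30.9 3.9 ang 4.4 [84. 79. 75.]
w3 px [551. 325.] n 701 ctr 335.0 214.3 z 43.4 size 37.6 16.0 ang -28.7 [ 40. 114.  53.]
pose [516.5 319.4 115.7] yaw -124.53 twist tot -0.03 force [ 0.4  0.1 -0. ] w 63.7 t 3.7 q6 0.09
[5.2, 0.3, -0.0] -0.01
[5.2, 0.3, -0.0] -0.01
[5.2, 0.3, -0.0] -0.01
-1 22232 [[-24.9, -32.7, 4.6], [-25.8, -32.6, 6.3], [-26.1, -32.6, -6.8], [-26.4, -32.5, -0.1], [-26.6, -32.6, 1.9], [-26.8, -32.5, -6.3], [-27.1, -32.7, -1.8], [-27.2, -32.5, 9.1], [-27.5, -32.8, 1.9], [-27.7, -32.6, 5.7]] inner [32.2 32.7 45.2] [-10.4  -5.9  10.4]
1 22027 [[-24.7, 31.7, 4.7], [-25.3, 31.7, -6.9], [-26.0, 31.6, -6.7], [-26.2, 31.5, 7.0], [-26.6, 31.5, -6.6], [-26.7, 31.5, 1.5], [-27.1, 31.6, -3.0], [-27.2, 31.4, -6.0], [-27.4, 31.7, 0.2], [-27.6, 31.3, -5.0]] inner [31.2 31.7 44.2] [-10.4  -5.9  10.4]
```

View pics/w3.png

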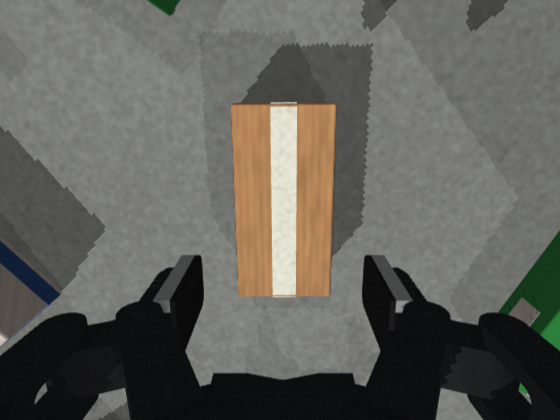

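Call:
{"api": "servo_tool", "payload": {"deltas": [{"jaw":1,"offset":[0,-0.5,0.8],"twist":0},{"jaw":1,"offset":[20,0,0],"twist":0},{"jaw":1,"offset":[50,0,0],"twist":0},{"jaw":1,"offset":[40,0,0],"twist":0},{"jaw":1,"offset":[18,0,0],"twist":0}]}}

```text
time: 4.32
position: [0.5152, 0.319, -0.0154]
tool_rot: [[-0.003, -0.567, -0.824], [-0.004, -0.824, 0.567], [-1.0, 0.005, 0.001]]
ft_force: [-0.6, 0.3, 0.5]
grip_width: 0.0855
```

Call:
{"api": "servo_tool", "payload": {"deltas": [{"jaw":1,"offset":[0,0,0],"twist":0},{"jaw":0.3,"offset":[0,0,0],"twist":0},{"jaw":0.3,"offset":[0,0,0],"twist":0},{"jaw":0.3,"offset":[0,0,0],"twist":0}], "grip_force": 40}}

```text
time: 4.82
position: [0.5173, 0.3213, -0.0106]
tool_rot: [[0.002, -0.566, -0.824], [0.002, -0.824, 0.566], [-1.0, -0.003, -0.001]]
ft_force: [-1.3, 0.4, 6.1]
grip_width: 0.0632
```

Call:
{"api": "servo_tool", "payload": {"deltas": [{"jaw":0.3,"offset":[-30,0,0],"twist":0},{"jaw":0.3,"offset":[-60,0,0],"twist":0},{"jaw":0.3,"offset":[-60,0,0],"twist":0},{"jaw":0.3,"offset":[-60,0,0],"twist":0},{"jaw":0.3,"offset":[-40,0,0],"twist":0}]}}

```text
time: 5.45
position: [0.5168, 0.3207, 0.2416]
tool_rot: [[0.003, -0.567, -0.824], [0.003, -0.824, 0.567], [-1.0, -0.004, -0.0]]
ft_force: [0.2, 0.3, -3.8]
grip_width: 0.0632
```

```bash
python3 - <<'E'
from h import *
plan((614,-367,240),149,15)
E
```

```text
pose [516.8 320.7 241.6] yaw -124.52 twist tot 86.48 force [ 0.2  0.3 -3.8] w 63.2 t 5.45 q6 0.09
[-0.0, 34.1, -31.3] 5.77
[-0.0, 30.8, -34.6] 5.77
[-0.0, 27.2, -37.5] 5.77
[-0.0, 23.2, -40.0] 5.77
[-0.0, 19.1, -42.2] 5.77
[-0.0, 14.8, -43.9] 5.77
[-0.0, 10.3, -45.1] 5.77
[-0.0, 5.7, -46.0] 5.77
[-0.0, 1.1, -46.3] 5.77
[-0.0, -3.6, -46.2] 5.77
[-0.0, -8.2, -45.6] 5.77
[-0.0, -12.8, -44.5] 5.77
[-0.0, -17.2, -43.0] 5.77
[-0.0, -21.4, -41.1] 5.77
[-0.0, -25.4, -38.7] 5.77
```

Call:
{"api": "servo_tool", "payload": {"deltas": [{"jaw":0.3,"offset":[0,34.1,-31.3],"twist":5.77},{"jaw":0.3,"offset":[0,30.8,-34.6],"twist":5.77},{"jaw":0.3,"offset":[0,27.2,-37.5],"twist":5.77},{"jaw":0.3,"offset":[0,23.2,-40],"twist":5.77},{"jaw":0.3,"offset":[0,19.1,-42.2],"twist":5.77}]}}

```text
time: 6.08
position: [0.5485, 0.0898, 0.238]
tool_rot: [[0.0, -0.895, -0.445], [0.001, -0.445, 0.895], [-1.0, -0.001, 0.0]]
ft_force: [1.6, 0.6, -2.4]
grip_width: 0.0637
```

Call:
{"api": "servo_tool", "payload": {"deltas": [{"jaw":0.3,"offset":[0,14.8,-43.9],"twist":5.77},{"jaw":0.3,"offset":[0,10.3,-45.1],"twist":5.77},{"jaw":0.3,"offset":[0,5.7,-46],"twist":5.77},{"jaw":0.3,"offset":[0,1.1,-46.3],"twist":5.77},{"jaw":0.3,"offset":[0,-3.6,-46.2],"twist":5.77}]}}

```text
time: 6.7
position: [0.5808, -0.1395, 0.238]
tool_rot: [[0.001, -0.999, 0.042], [0.001, 0.042, 0.999], [-1.0, -0.001, 0.001]]
ft_force: [0.4, 0.5, -1.5]
grip_width: 0.0638
```

Call:
{"api": "servo_tool", "payload": {"deltas": [{"jaw":0.3,"offset":[0,-8.2,-45.6],"twist":5.77},{"jaw":0.3,"offset":[0,-12.8,-44.5],"twist":5.77},{"jaw":0.3,"offset":[0,-17.2,-43],"twist":5.77},{"jaw":0.3,"offset":[0,-21.4,-41.1],"twist":5.77},{"jaw":0.3,"offset":[0,-25.4,-38.7],"twist":5.77}]}}

```text
time: 7.32
position: [0.6132, -0.3687, 0.2378]
tool_rot: [[0.0, -0.855, 0.519], [0.0, 0.519, 0.855], [-1.0, -0.0, 0.001]]
ft_force: [0.2, -0.6, -1.5]
grip_width: 0.0633
```

Call:
{"api": "servo_tool", "payload": {"deltas": [{"jaw":0.3,"offset":[0,0,0],"twist":0},{"jaw":0.3,"offset":[0,0,0],"twist":0}]}}

```text
time: 7.58
position: [0.6129, -0.3674, 0.2374]
tool_rot: [[-0.0, -0.856, 0.516], [0.001, 0.516, 0.856], [-1.0, 0.001, 0.0]]
ft_force: [-0.1, 1.3, -1.5]
grip_width: 0.0632
```

```bash
python3 - <<'E'
from h import *
snap('wrist','w4')
fits('w4',(.107,.122),400,lim=(.35,.65,-.45,-.15))
z=np.load('w4.npz')
plan((531,-315,240),149,3)
E
```

```text
w4 px [461. 182.] n 22225 ctr 496.7 -296.1 z 113.3 size 129.7 119.0 ang 59.9 [177. 131.  87.]
pose [ 613.1 -366.8  237.7] yaw 148.97 twist tot -0.03 force [ 0.6  0.2 -2.4] w 63.7 t 7.625 q6 -0.27
[-0.8, 32.4, 0.7] -0.01
[-0.8, 32.4, 0.7] -0.01
[-0.8, 32.4, 0.7] -0.01
```

View pics/w4.png

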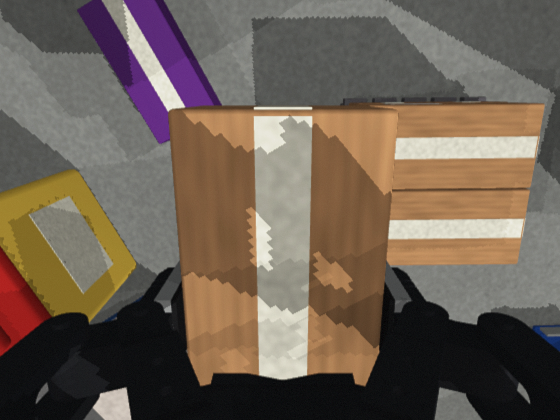

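```bash
python3 - <<'E'
from h import *
W=np.load('w4.npz')['W']*1000
def edges(W,zr,th,c0,lo,hi):
    th=np.radians(th); x=np.array([np.cos(th),np.sin(th)]); y=np.array([-x[1],x[0]])
    m=(W[...,2]>zr[0])&(W[...,2]<zr[1])
    q=W[m][:,:2]-c0; a=q@x; b=q@y; k=(abs(a)<100)&(abs(b)<100); a=a[k];b=b[k]
    def edge(s,t,sgn):
        pts=[]
        for v in np.arange(lo,hi,4):
            u=(abs(t-v)<2)
            if u.sum()>20: pts.append((v,np.percentile(s[u]*sgn,99.5)*sgn))
        pts=np.array(pts); f=np.polyfit(pts[:,0],pts[:,1],1); 
        r=pts[:,1]-np.polyval(f,pts[:,0]); g=abs(r)<2; f=np.polyfit(pts[g,0],pts[g,1],1)
        return np.round([f[1],np.degrees(np.arctan(f[0])),g.mean()],2)
    print('x-',edge(a,b,-1),'x+',edge(a,b,1),'y-',edge(b,a,-1),'y+',edge(b,a,1))
print('stack');edges(W,(108,120),-31,np.array([503,-299]),-50,35)
print('held, rel TCP');edges(W,(270,310),-31.03,np.array([613.1,-366.8]),-25,25)
m=(W[...,2]>270)&(W[...,2]<310)&(np.hypot(W[...,0]-613,W[...,1]+367)<60); print(np.percentile(W[m][:,2],[5,50,95]))
E
```

```text
stack
x- [-64.41  -0.42   1.  ] x+ [42.33  0.13  1.  ] y- [-64.97   0.51   1.  ] y+ [62.39  0.86  1.  ]
held, rel TCP<stdin>:13: RankWarning: Polyfit may be poorly conditioned
Traceback (most recent call last):
TypeError: expected non-empty vector for x
```

```bash
python3 - <<'E'
from h import *
z=np.load('w4.npz');W=z['W']*1000; im=z['im'].astype(int)
print(W[150:350:50,285], W[300,250],W[200,190],W[200,380])
from math import *
th=radians(-31.03); x=np.array([cos(th),sin(th)]); y=np.array([-x[1],x[0]])
# held carton: far end and top edges
zt=W[200,285,2]
m=(abs(W[...,2]-zt)<6); m[:, :160]=0; m[:,400:]=0; m[300:]=0
q=W[m][:,:2]-[613.1,-366.8]; a=q@x;b=q@y
for v in (0,20,40,55): u=abs(b-v)<3; print(v,np.round(np.percentile(a[u],[.5,99.5]),1))
for v in (-20,0,20): u=abs(a-v)<3; print('end',v,np.round(np.percentile(b[u],[.5,99.5]),1))
E
```

```text
[[ 583.39919955 -412.7142103   292.14545397]
 [ 590.83458162 -400.34145808  292.6711044 ]
 [ 598.88030512 -386.94581218  292.72050374]
 [ 607.64684348 -372.34667036  292.53242959]] [ 617.14990796 -377.93663544  292.3185964 ] [ 614.82271231 -414.47445239  291.61420682] [ 567.10092618 -385.59048807  291.33491501]Traceback (most recent call last):
  File "<stdin>", line 10, in <module>
    return _quantile_unchecked(
        a, q, axis, out, overwrite_input, method, keepdims, weights)
    return _ureduce(a,
                    func=_quantile_ureduce_func,
    ...<5 lines>...
                    overwrite_input=overwrite_input,
                    method=method)
    r = func(a, **kwargs)
    result = _quantile(arr,
                       quantiles=q,
    ...<2 lines>...
                       out=out,
                       weights=wgt)
    slices_having_nans = np.isnan(arr[-1, ...])
                                  ~~~^^^^^^^^^
IndexError: index -1 is out of bounds for axis 0 with size 0
```

```bash
python3 - <<'E'
from h import *
z=np.load('w4.npz');W=z['W']*1000
from math import *
th=radians(-31.03); x=np.array([cos(th),sin(th)]); y=np.array([-x[1],x[0]])
m=(abs(W[...,2]-292)<5); m[300:]=0
q=W[m][:,:2]-[613.1,-366.8]; a=q@x;b=q@y
for v in (-60,-50,-40,-30,-20,0): 
    u=abs(b-v)<2; 
    if u.any(): print(v,np.round(np.percentile(a[u],[.5,99.5]),1))
for v in (-20,0,20): u=abs(a-v)<3; print('end',v,np.round(np.percentile(b[u],[.5,99.5]),1))
E
```

```text
-60 [-32.4  30.2]
-50 [-32.4  30.2]
-40 [-32.4  30.2]
-30 [-32.3  30.3]
-20 [-32.3  30.2]
end -20 [-66.   -7.9]
end 0 [-66.3  -8.3]
end 20 [-66.1  -7.9]
```

```bash
python3 - <<'E'
from h import *
plan((532.5,-315.9,237),149.5,3)
E
```

```text
pose [ 613.1 -366.8  237.7] yaw 148.97 twist tot -0.53 force [ 0.6  0.2 -2.4] w 63.7 t 7.625 q6 -0.27
[0.2, 31.8, 0.7] -0.18
[0.2, 31.8, 0.8] -0.18
[0.2, 31.8, 0.9] -0.18
```

Call:
{"api": "servo_tool", "payload": {"deltas": [{"jaw":0.3,"offset":[0.2,31.8,0.7],"twist":-0.18},{"jaw":0.3,"offset":[0.2,31.8,0.8],"twist":-0.18},{"jaw":0.3,"offset":[0.2,31.8,0.9],"twist":-0.18},{"jaw":0.3,"offset":[50,0,0],"twist":0},{"jaw":0.3,"offset":[50,0,0],"twist":0}]}}

```text
time: 8.25
position: [0.5332, -0.315, 0.138]
tool_rot: [[0.004, -0.863, 0.506], [-0.001, 0.506, 0.863], [-1.0, -0.004, 0.001]]
ft_force: [0.9, -0.4, -2.7]
grip_width: 0.0636
```

Call:
{"api": "servo_tool", "payload": {"deltas": [{"jaw":0.3,"offset":[20,0,0],"twist":0},{"jaw":0.3,"offset":[5,0,0],"twist":0},{"jaw":0.3,"offset":[0,0,0],"twist":0},{"jaw":0.3,"offset":[0,0,0],"twist":0}]}}

```text
time: 8.75
position: [0.5337, -0.3164, 0.1137]
tool_rot: [[0.002, -0.862, 0.507], [-0.001, 0.507, 0.862], [-1.0, -0.003, 0.001]]
ft_force: [-0.3, -0.8, -1.4]
grip_width: 0.0631
```

```bash
python3 - <<'E'
from h import *
plan((532.5,-315.9,105),149.5,2)
E
```

```text
pose [ 533.7 -316.4  113.7] yaw 149.5 twist tot 0.0 force [-0.3 -0.8 -1.4] w 63.1 t 8.75 q6 -0.31
[4.4, 0.6, -0.1] 0.0
[4.4, 0.6, -0.1] 0.0
```

Not yet in contact. I go down in small steps.

Call:
{"api": "servo_tool", "payload": {"deltas": [{"jaw":0.3,"offset":[4,1,0],"twist":0},{"jaw":0.3,"offset":[2,0,0],"twist":0},{"jaw":0.3,"offset":[2,0,0],"twist":0},{"jaw":0.3,"offset":[0,0,0],"twist":0},{"jaw":0.3,"offset":[0,0,0],"twist":0}]}}

```text
time: 9.38
position: [0.5319, -0.3159, 0.1041]
tool_rot: [[-0.0, -0.861, 0.508], [-0.0, 0.508, 0.861], [-1.0, -0.0, -0.0]]
ft_force: [0.7, -0.3, -1.9]
grip_width: 0.0634
```

Call:
{"api": "servo_tool", "payload": {"deltas": [{"jaw":0.3,"offset":[1,0,0],"twist":0},{"jaw":0.3,"offset":[1,0,0],"twist":0},{"jaw":0.3,"offset":[0,0,0],"twist":0},{"jaw":0.3,"offset":[0,0,0],"twist":0}]}}

```text
time: 9.88
position: [0.532, -0.316, 0.1034]
tool_rot: [[0.001, -0.862, 0.508], [-0.001, 0.508, 0.862], [-1.0, -0.001, -0.0]]
ft_force: [-3.1, 1.7, 6.7]
grip_width: 0.0635
```

Call:
{"api": "servo_tool", "payload": {"deltas": [{"jaw":0.7,"offset":[0,0,0],"twist":0},{"jaw":0.9,"offset":[0,0,0],"twist":0},{"jaw":0.9,"offset":[-30,0,0],"twist":0},{"jaw":0.9,"offset":[-60,0,0],"twist":0},{"jaw":1,"offset":[-60,0,0],"twist":0}]}}

```text
time: 10.5
position: [0.5316, -0.3159, 0.2534]
tool_rot: [[-0.001, -0.861, 0.508], [0.0, 0.508, 0.861], [-1.0, 0.001, -0.0]]
ft_force: [2.0, -0.0, 0.1]
grip_width: 0.0854
```

Call:
{"api": "servo_tool", "payload": {"deltas": [{"jaw":1,"offset":[-40,30,-30],"twist":0},{"jaw":1,"offset":[-20,10,0],"twist":0},{"jaw":1,"offset":[0,0,0],"twist":0},{"jaw":1,"offset":[0,0,0],"twist":0}]}}

```text
time: 11.0
position: [0.4821, -0.3212, 0.3111]
tool_rot: [[-0.001, -0.861, 0.508], [0.001, 0.508, 0.861], [-1.0, 0.001, 0.0]]
ft_force: [0.4, 0.6, -0.4]
grip_width: 0.0853
```

```bash
python3 - <<'E'
from h import *
snap('wrist','w5')
fits('w5',(.107,.122),400,lim=(.35,.65,-.45,-.15))
fits('w5',(.150,.166),400,lim=(.35,.65,-.45,-.15))
plan((647,-102,230),13.7+90,6)
E
```

```text
w5 px [307. 195.] n 8372 ctr 474.3 -283.3 z 113.3 size 128.9 66.3 ang 59.5 [186. 138.  93.]
w5 px [236. 207.] n 10410 ctr 530.7 -315.9 z 158.3 size 130.8 64.2 ang 59.5 [194. 144.  97.]
pose [ 482.1 -321.1  310.7] yaw 149.48 twist tot 45.78 force [0.9 0.2 0.3] w 85.4 t 11.05 q6 -0.28
[13.4, -5.2, 45.4] 7.63
[13.4, 0.9, 45.7] 7.63
[13.4, 7.0, 45.2] 7.63
[13.4, 12.9, 43.9] 7.63
[13.4, 18.6, 41.7] 7.63
[13.4, 24.0, 38.9] 7.63
```

View pics/w5.png

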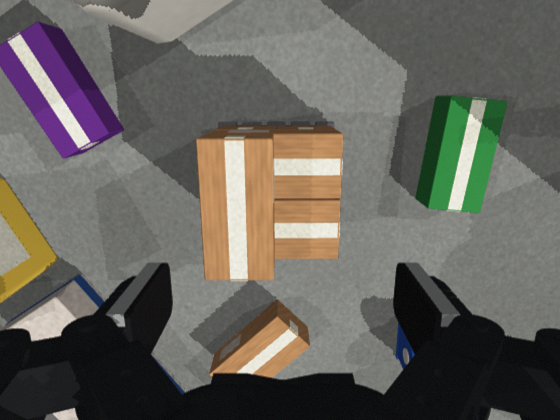

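The picture shows carton 1 flat on the +x side at (236,207), within about 1 mm of its target and with the stack undisturbed. Now carton 2.

Call:
{"api": "servo_tool", "payload": {"deltas": [{"jaw":1,"offset":[13.4,-5.2,45.4],"twist":7.63},{"jaw":1,"offset":[13.4,0.9,45.7],"twist":7.63},{"jaw":1,"offset":[13.4,7,45.2],"twist":7.63},{"jaw":1,"offset":[13.4,12.9,43.9],"twist":7.63},{"jaw":1,"offset":[13.4,18.6,41.7],"twist":7.63}]}}

```text
time: 11.68
position: [0.6205, -0.1374, 0.2429]
tool_rot: [[-0.003, -0.36, 0.933], [-0.0, 0.933, 0.36], [-1.0, 0.001, -0.002]]
ft_force: [0.4, 0.2, -0.2]
grip_width: 0.0852
```

Call:
{"api": "servo_tool", "payload": {"deltas": [{"jaw":1,"offset":[13.4,24,38.9],"twist":7.63},{"jaw":1,"offset":[0,0,0],"twist":0},{"jaw":1,"offset":[0,0,0],"twist":0}]}}

```text
time: 12.05
position: [0.6471, -0.1022, 0.2301]
tool_rot: [[-0.003, -0.238, 0.971], [-0.0, 0.971, 0.238], [-1.0, 0.0, -0.003]]
ft_force: [0.0, -0.5, 0.7]
grip_width: 0.0851
```

```bash
python3 - <<'E'
from h import *
snap('wrist','w6')
fits('w6',(.037,.055),1000)
plan((647,-102,-14),13.7+90,5)
E
```

```text
w6 px [281. 169.] n 9224 ctr 646.8 -101.9 z 44.3 size 130.2 64.1 ang 13.4 [186. 137.  92.]
pose [ 647.1 -102.7  230.9] yaw 103.73 twist tot 0.03 force [ 0.4 -0.1  0.8] w 85.3 t 12.1 q6 -1.47
[49.0, 0.1, 0.1] 0.01
[49.0, 0.1, 0.1] 0.01
[49.0, 0.1, 0.1] 0.01
[49.0, 0.1, 0.1] 0.01
[49.0, 0.1, 0.1] 0.01
```

View pics/w6.png

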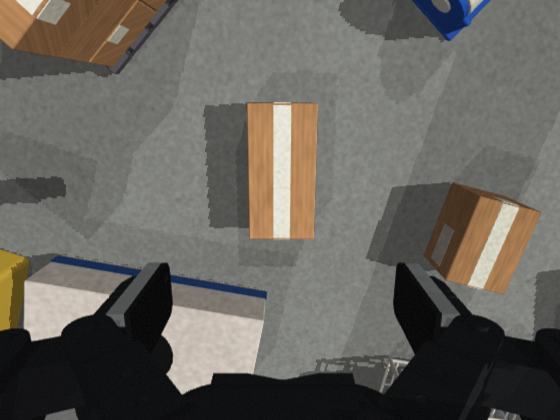

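Call:
{"api": "servo_tool", "payload": {"deltas": [{"jaw":1,"offset":[60,0.5,0],"twist":0.3},{"jaw":1,"offset":[60,0,0],"twist":0},{"jaw":1,"offset":[60,0,0],"twist":0},{"jaw":1,"offset":[40,0,0],"twist":0},{"jaw":1,"offset":[24,0,0],"twist":0}]}}

```text
time: 12.72
position: [0.6457, -0.1031, -0.0144]
tool_rot: [[-0.002, -0.231, 0.973], [-0.0, 0.973, 0.231], [-1.0, 0.0, -0.002]]
ft_force: [-0.3, 0.5, 0.4]
grip_width: 0.0859
```

Call:
{"api": "servo_tool", "payload": {"deltas": [{"jaw":1,"offset":[0,0,0],"twist":0},{"jaw":0.3,"offset":[0,0,0],"twist":0},{"jaw":0.3,"offset":[0,0,0],"twist":0},{"jaw":0.3,"offset":[0,0,0],"twist":0}]}}

```text
time: 13.22
position: [0.6484, -0.1021, -0.0103]
tool_rot: [[0.003, -0.232, 0.973], [-0.0, 0.973, 0.232], [-1.0, -0.001, 0.003]]
ft_force: [-1.5, -1.2, 6.6]
grip_width: 0.0633
```

Call:
{"api": "servo_tool", "payload": {"deltas": [{"jaw":0.3,"offset":[-30,0,0],"twist":0},{"jaw":0.3,"offset":[-60,0,0],"twist":0},{"jaw":0.3,"offset":[-60,0,0],"twist":0},{"jaw":0.3,"offset":[-60,0,0],"twist":0},{"jaw":0.3,"offset":[-40,0,0],"twist":0}]}}

```text
time: 13.85
position: [0.6475, -0.1018, 0.2416]
tool_rot: [[0.004, -0.232, 0.973], [0.001, 0.973, 0.232], [-1.0, -0.0, 0.004]]
ft_force: [0.5, 0.0, -2.4]
grip_width: 0.0635
```

```bash
python3 - <<'E'
from h import *
plan((459.1,-273.8,240),149.5,6)
E
```

```text
pose [ 647.5 -101.8  241.6] yaw 103.4 twist tot -46.1 force [ 0.5  0.  -2.4] w 63.5 t 13.85 q6 -1.48
[0.1, -20.6, -37.2] -7.68
[0.1, -15.5, -39.6] -7.68
[0.1, -10.0, -41.3] -7.68
[0.1, -4.4, -42.3] -7.68
[0.1, 1.3, -42.5] -7.68
[0.1, 7.0, -41.9] -7.68
```

Call:
{"api": "servo_tool", "payload": {"deltas": [{"jaw":0.3,"offset":[0.1,-20.6,-37.2],"twist":-7.68},{"jaw":0.3,"offset":[0.1,-15.5,-39.6],"twist":-7.68},{"jaw":0.3,"offset":[0.1,-10,-41.3],"twist":-7.68},{"jaw":0.3,"offset":[0.1,-4.4,-42.3],"twist":-7.68},{"jaw":0.3,"offset":[0.1,1.3,-42.5],"twist":-7.68}]}}

```text
time: 14.48
position: [0.4887, -0.2457, 0.2374]
tool_rot: [[0.001, -0.789, 0.615], [0.0, 0.615, 0.789], [-1.0, -0.0, 0.001]]
ft_force: [0.3, 0.1, -2.1]
grip_width: 0.0633
```

Call:
{"api": "servo_tool", "payload": {"deltas": [{"jaw":0.3,"offset":[0.1,7,-41.9],"twist":-7.68},{"jaw":0.3,"offset":[0,0,0],"twist":0},{"jaw":0.3,"offset":[0,0,0],"twist":0}]}}

```text
time: 14.85
position: [0.4587, -0.2737, 0.2374]
tool_rot: [[0.001, -0.861, 0.509], [0.0, 0.509, 0.861], [-1.0, -0.001, 0.001]]
ft_force: [0.0, 1.1, -1.9]
grip_width: 0.0635
```

```bash
python3 - <<'E'
from h import *
snap('wrist','w7')
fits('w7',(.150,.166),400,lim=(.35,.65,-.45,-.15))
plan((459.1,-273.8,115),149.5,4)
W=np.load('w7.npz')['W']*1000
st=arm.get_state();p=np.array(st['position'])*1000;R=np.array(st['tool_rot'])
T=(W-p)@R
m=(abs(T[...,0]+55)<5); m[300:]=0
for v in (-60,-40,-20): 
    u=m&(abs(T[...,2]-v)<2); print(v,np.round(np.percentile(T[u][:,1],[.5,99.5]),1))
u=m&(abs(T[...,1])<20);print(np.percentile(T[u][:,2],.5))
E
```

```text
w7 px [140. 189.] n 12175 ctr 530.6 -315.8 z 158.4 size 130.1 64.3 ang 59.3 [163. 125.  83.]
pose [ 459.  -273.5  237.3] yaw 149.42 twist tot -0.08 force [ 0.2  0.2 -2.4] w 63.6 t 14.9 q6 -0.36
[30.6, -0.0, -0.1] -0.02
[30.6, -0.0, -0.1] -0.02
[30.6, -0.0, -0.1] -0.02
[30.6, -0.0, -0.1] -0.02
-60 [-29.9  32.8]
-40 [-29.9  32.8]
-20 [-29.8  32.6]
-65.07586755320204
```

View pics/w7.png

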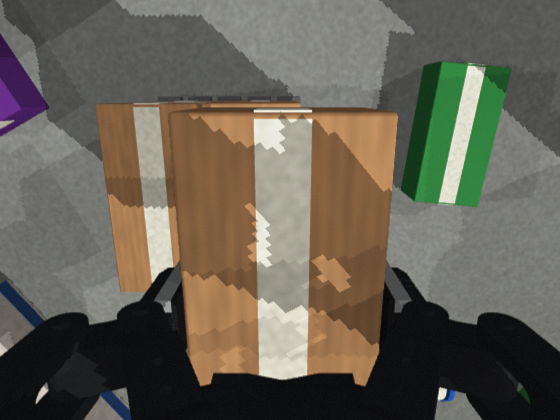

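Call:
{"api": "servo_tool", "payload": {"deltas": [{"jaw":0.3,"offset":[50,0,0],"twist":0},{"jaw":0.3,"offset":[45,0,0],"twist":0},{"jaw":0.3,"offset":[23,0,-0.5],"twist":0},{"jaw":0.3,"offset":[8,0,0],"twist":0},{"jaw":0.3,"offset":[4,0,0],"twist":0}]}}

```text
time: 15.52
position: [0.4593, -0.274, 0.1073]
tool_rot: [[0.0, -0.862, 0.507], [-0.0, 0.507, 0.862], [-1.0, -0.0, -0.0]]
ft_force: [0.5, -0.4, -2.4]
grip_width: 0.0634
```

Call:
{"api": "servo_tool", "payload": {"deltas": [{"jaw":0.3,"offset":[1,0,0],"twist":0},{"jaw":0.3,"offset":[1,0,0],"twist":0},{"jaw":0.3,"offset":[0,0,0],"twist":0},{"jaw":0.3,"offset":[0,0,0],"twist":0}]}}

```text
time: 16.02
position: [0.4586, -0.2743, 0.1054]
tool_rot: [[0.001, -0.861, 0.508], [-0.0, 0.508, 0.861], [-1.0, -0.001, 0.0]]
ft_force: [0.7, 0.3, -2.1]
grip_width: 0.0635
```

Call:
{"api": "servo_tool", "payload": {"deltas": [{"jaw":0.3,"offset":[1,0,0],"twist":0},{"jaw":0.3,"offset":[0.7,0,0],"twist":0},{"jaw":0.3,"offset":[0,0,0],"twist":0},{"jaw":0.3,"offset":[0,0,0],"twist":0}]}}

```text
time: 16.52
position: [0.4585, -0.2744, 0.1037]
tool_rot: [[0.0, -0.861, 0.508], [-0.0, 0.508, 0.861], [-1.0, -0.0, -0.0]]
ft_force: [-1.6, 0.9, 3.1]
grip_width: 0.0634
```

Call:
{"api": "servo_tool", "payload": {"deltas": [{"jaw":0.6,"offset":[0,0,0],"twist":0},{"jaw":0.65,"offset":[0,0,0],"twist":0},{"jaw":0.65,"offset":[0,0,0],"twist":0},{"jaw":0.65,"offset":[-30,0,0],"twist":0},{"jaw":0.65,"offset":[-60,0,0],"twist":0}]}}

```text
time: 17.15
position: [0.4569, -0.2737, 0.1922]
tool_rot: [[-0.005, -0.861, 0.508], [0.001, 0.508, 0.861], [-1.0, 0.005, -0.001]]
ft_force: [1.8, -0.6, 1.1]
grip_width: 0.0706
```

Call:
{"api": "servo_tool", "payload": {"deltas": [{"jaw":-1,"offset":[-60,15,-15],"twist":0},{"jaw":-1,"offset":[-40,15,-15],"twist":0},{"jaw":-1,"offset":[0,0,0],"twist":0},{"jaw":-1,"offset":[0,0,0],"twist":0}]}}

```text
time: 17.65
position: [0.4175, -0.2845, 0.2918]
tool_rot: [[-0.0, -0.861, 0.508], [0.001, 0.508, 0.861], [-1.0, 0.0, 0.0]]
ft_force: [-0.3, 0.4, -0.9]
grip_width: 0.0003
```

```bash
cat >> h.py <<'E'
C=np.array([502,-299.4]); X=np.array([.8616,-.5075]); Y=np.array([.5075,.8616])
def check(tag):
    W=np.load(tag+'.npz')['W']*1000
    for nm,zr in (('top',(150,168)),('l2',(107,122))):
        m=((W[...,2]>zr[0])&(W[...,2]<zr[1])); q=W[...,:2]-C; a=q@X;b=q@Y
        m&=(abs(a)<110)&(abs(b)<90)
        if m.sum()<300: continue
        print(nm,'y edges by a:')
        for v in range(-90,91,15):
            u=m&(abs(a-v)<3)
            if u.sum()>60: print('  a',v,np.round(np.percentile(b[u],[.5,99.5]),1))
        print(nm,'x edges by b:')
        for v in range(-55,56,22):
            u=m&(abs(b-v)<3)
            if u.sum()>60:
                s=np.sort(a[u]); g=np.diff(s); i=np.argmax(g)
                print('  b',v,np.round(np.percentile(a[u],[.5,99.5]),1),'gap',round(s[i],1),round(s[i+1],1))
E
python3 - <<'E'
from h import *
snap('wrist','w8')
fits('w8',(.150,.166),400,lim=(.35,.65,-.45,-.15))
check('w8'); plan((459,-273.5,280),None,1)
E
```

```text
w8 px [145. 215.] n 11984 ctr 530.3 -315.7 z 158.3 size 130.8 64.8 ang 59.4 [206. 155. 105.]
w8 px [243. 205.] n 10143 ctr 457.6 -274.0 z 158.3 size 130.6 63.3 ang 59.5 [206. 155. 105.]
top y edges by a:
  a -75 [-65.3  24.5]
  a -60 [-65.7  34.2]
  a -45 [-65.7  63.3]
  a -30 [-65.3  63.5]
  a 0 [-64.2  63.9]
  a 15 [-64.5  64.4]
  a 30 [-64.8  64.4]
  a 45 [-64.5  64.3]
  a 60 [-64.5  64.2]
top x edges by b:
  b -55 [-82.7  63.6] gap -19.5 0.5
  b -33 [-82.7  64. ] gap -19.8 0.7
  b -11 [-82.7  63.8] gap -19.6 0.6
  b 11 [-82.7  63.7] gap -20.0 0.7
  b 33 [-65.6  63.7] gap -19.6 0.6
  b 55 [-47.2  64.1] gap -20.1 0.4
l2 y edges by a:
  a 0 [-64.3  62.9]
l2 x edges by b:
  b -55 [-10.3   1.3] gap 0.0 0.7
  b -33 [-9.9  1.4] gap -3.1 -2.5
  b -11 [-10.4   1.2] gap -2.6 -1.9
  b 11 [-10.    1.3] gap -9.6 -8.9
  b 33 [-9.8  1.3] gap -2.9 -2.1
  b 55 [-10.7   1.6] gap -9.2 -8.5
pose [ 417.5 -284.4  291.2] yaw 149.46 twist tot 0 force [0.1 0.1 0.2] w -0.0 t 17.7 q6 -0.32
[11.2, -30.2, 30.5] 0.0
```

View pics/w8.png

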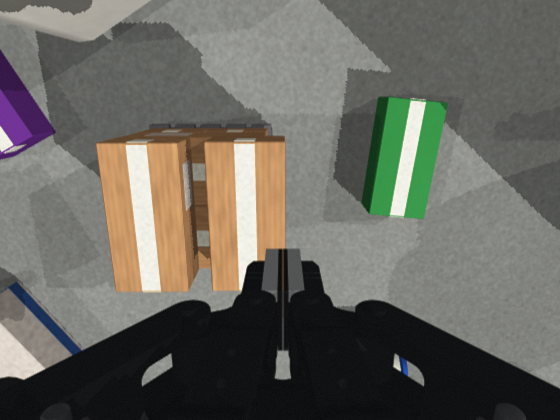

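```bash
python3 - <<'E'
from h import *
W=np.load('w8.npz')['W']*1000
st=arm.get_state();p=np.array(st['position'])*1000;R=np.array(st['tool_rot'])
T=(W-p)@R
m=(W[...,2]>200); m=cv2.erode(m.astype(np.uint8),np.ones((3,3)))>0
q=T[m]
for y0 in range(-70,71,4):
    s=q[(abs(q[:,1]-y0)<2)]
    if len(s)>10: print(y0,np.round(np.percentile(s[:,0],[99,99.8]),1),'z',np.round(np.percentile(s[:,2],[1,99]),0))
E
```

```text
-54 [-94.7 -94. ] z [-13. -10.]
-50 [-90.7 -89.8] z [-13. -11.]
-46 [-85.8 -84.7] z [-13. -10.]
-42 [-81.4 -80.4] z [-13.  -0.]
-38 [-76.  -74.5] z [-12.   8.]
-34 [-71.1 -69.8] z [-12.   9.]
-30 [-66.9 -65.6] z [-12.   9.]
-26 [-67.1 -63.6] z [-13.   9.]
-22 [-64.6 -63.1] z [-13.   4.]
-18 [-61.  -60.7] z [-19.  -4.]
-14 [-61.1 -42.2] z [-20.  -6.]
-10 [-28.7 -26.5] z [-19.  -6.]
-6 [-28.5 -25.3] z [-19.  -6.]
-2 [-26.6 -24.3] z [-17.   8.]
2 [-26.3 -24.2] z [-69.  10.]
6 [-27.4 -24.5] z [-18.   8.]
10 [-28.2 -25.7] z [-19.  -6.]
14 [-31.5 -27.9] z [-19.  -6.]
18 [-61.  -60.1] z [-20.  -6.]
22 [-62.2 -61.1] z [-12.  -1.]
26 [-65.  -64.2] z [-13.   8.]
30 [-66.4 -64.9] z [-13.   9.]
34 [-68.8 -67.7] z [-12.   9.]
38 [-72.9 -71.9] z [-12.   9.]
42 [-78.8 -77.8] z [-12.  -1.]
46 [-83.1 -81.9] z [-13.  -6.]
50 [-87.5 -86.6] z [-13. -10.]
54 [-92.2 -91. ] z [-13. -10.]
58 [-95.6 -95.5] z [-12. -11.]
```

```bash
python3 - <<'E'
from h import *
t=C-112*X-1*Y
print(t); plan((*t,205),149.5,2,-1)
E
```

```text
[ 404.9933 -243.4216]
pose [ 417.5 -284.4  291.2] yaw 149.46 twist tot -0.04 force [0.1 0.1 0.2] w -0.0 t 17.7 q6 -0.32
[43.1, 15.7, 14.5] -0.02
[43.1, 15.7, 14.5] -0.02
```

Call:
{"api": "servo_tool", "payload": {"deltas": [{"jaw":-1,"offset":[20,15.7,14.5],"twist":0},{"jaw":-1,"offset":[40,15.7,14.5],"twist":0},{"jaw":-1,"offset":[60,0,0],"twist":0},{"jaw":-1,"offset":[50,0,0],"twist":0},{"jaw":-1,"offset":[13,0,0],"twist":0}]}}

```text
time: 18.32
position: [0.4028, -0.2431, 0.1057]
tool_rot: [[-0.008, -0.861, 0.508], [0.001, 0.508, 0.861], [-1.0, 0.007, -0.003]]
ft_force: [-0.7, 0.2, 1.4]
grip_width: -0.0001
```

Call:
{"api": "servo_tool", "payload": {"deltas": [{"jaw":-1,"offset":[0,0,0],"twist":0},{"jaw":-1,"offset":[0,-5,0],"twist":0},{"jaw":-1,"offset":[0,-4,0],"twist":0},{"jaw":-1,"offset":[0,0,0],"twist":0}]}}

```text
time: 18.82
position: [0.4141, -0.2487, 0.1102]
tool_rot: [[0.002, -0.861, 0.508], [-0.0, 0.508, 0.861], [-1.0, -0.002, 0.001]]
ft_force: [-1.0, -0.2, 0.5]
grip_width: -0.0
```

```bash
cat >> h.py <<'E'
def ab():
    st=arm.get_state(); q=np.array(st['position'])[:2]*1000-C; f=np.array(st['ft_force'])
    print('a',round(q@X,1),'b',round(q@Y,1),'z',st['position'][2],'Fa',round(f[:2]@X,1),'Fb',round(f[:2]@Y,1),'Fz',round(f[2],1),'t',st['time'])
E
python3 -c "
from h import *
ab()"
```

```text
a -101.5 b -1.0 z 0.11021934548785195 Fa -0.7 Fb -0.6 Fz 0.5 t 18.825
```

Call:
{"api": "servo_tool", "payload": {"deltas": [{"jaw":-1,"offset":[0,-3,0],"twist":0},{"jaw":-1,"offset":[0,-3,0],"twist":0},{"jaw":-1,"offset":[0,-3,0],"twist":0},{"jaw":-1,"offset":[0,-3,0],"twist":0},{"jaw":-1,"offset":[0,-3,0],"twist":0}]}}

```text
time: 19.45
position: [0.426, -0.2561, 0.1092]
tool_rot: [[-0.0, -0.861, 0.508], [0.0, 0.508, 0.861], [-1.0, 0.0, -0.0]]
ft_force: [-2.2, 1.2, 2.6]
grip_width: 0.0003
```

```bash
python3 -c "
from h import *
snap('wrist','w9');ab();check('w9')"
```

```text
a -86.9 b -1.2 z 0.10926524135369925 Fa -0.4 Fb -0.6 Fz 0.5 t 19.5
top y edges by a:
  a -90 [-12.4  10.4]
  a -75 [-65.1  -5.8]
  a -60 [-65.3  -5. ]
  a -45 [-65.7  24.8]
  a -30 [-65.2   8.7]
  a -15 [-65.2  16.6]
  a 0 [-52.5  26.7]
top x edges by b:
  b -55 [-74.7   0.2] gap -10.1 -0.1
  b -33 [-74.8   1.6] gap -10.4 -0.5
  b -11 [-99.7   3.7] gap -10.8 -0.1
  b 11 [-89.7   8.9] gap -87.1 -31.3
l2 y edges by a:
  a -75 [-65.4  -0.9]
l2 x edges by b:
```

View pics/w9.png

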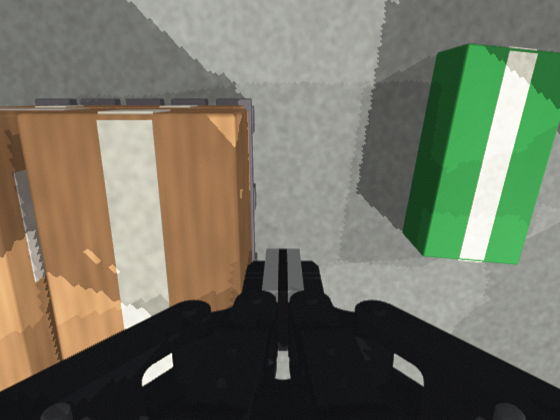

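Call:
{"api": "servo_tool", "payload": {"deltas": [{"jaw":-1,"offset":[0,-3,0],"twist":0},{"jaw":-1,"offset":[0,-3,0],"twist":0},{"jaw":-1,"offset":[0,-2.5,0],"twist":0},{"jaw":-1,"offset":[0,0,0],"twist":0}]}}

```text
time: 20.0
position: [0.434, -0.2605, 0.1093]
tool_rot: [[0.001, -0.861, 0.508], [-0.0, 0.508, 0.861], [-1.0, -0.001, 0.0]]
ft_force: [-0.6, 0.2, -0.2]
grip_width: -0.0004
```

```bash
python3 -c "
from h import *
snap('wrist','w10');ab();check('w10')"
```

```text
a -78.4 b -1.0 z 0.10932561716909471 Fa -0.3 Fb 0.1 Fz -1.1 t 20.05
top y edges by a:
  a -90 [-13.1  -6.9]
  a -75 [-12.6  -7.2]
  a -60 [-65.2  -1.4]
  a -45 [-65.2  -3.8]
  a -30 [-65.6  27.5]
  a -15 [-65.  12.]
  a 0 [-64.2  21.2]
  a 15 [-15.4  29. ]
top x edges by b:
  b -55 [-65.6   3.9] gap -1.4 -0.1
  b -33 [-65.7   8.5] gap -1.3 0.0
  b -11 [-88.7  13. ] gap -1.0 0.2
  b 11 [-80.7  17.9] gap -78.1 -22.3
l2 y edges by a:
l2 x edges by b:
```

Call:
{"api": "servo_tool", "payload": {"deltas": [{"jaw":-1,"offset":[0,-1,0],"twist":0},{"jaw":-1,"offset":[0,0,0],"twist":0}]}}

```text
time: 20.3
position: [0.4342, -0.2608, 0.1093]
tool_rot: [[-0.0, -0.861, 0.508], [0.0, 0.508, 0.861], [-1.0, 0.0, -0.0]]
ft_force: [-2.1, 1.3, 0.4]
grip_width: 0.0001
```

```bash
python3 -c "
from h import *
snap('wrist','w11');ab();check('w11')"
```

```text
a -78.0 b -1.1 z 0.10933172139479497 Fa -2.2 Fb 0.6 Fz 1.1 t 20.35
top y edges by a:
  a -90 [-13.  -7.]
  a -75 [-12.8   9.8]
  a -60 [-65.3  -1.7]
  a -45 [-65.3  -4.1]
  a -30 [-65.6  27.6]
  a -15 [-65.1  11.8]
  a 0 [-64.3  20.7]
  a 15 [-17.7  28.5]
top x edges by b:
  b -55 [-65.3   4.5] gap -0.8 0.1
  b -33 [-65.3   9. ] gap -1.3 -0.3
  b -11 [-89.1  13.3] gap -1.5 0.1
  b 11 [-80.3  18.3] gap -77.7 -22.0
l2 y edges by a:
l2 x edges by b:
```

View pics/w11.png

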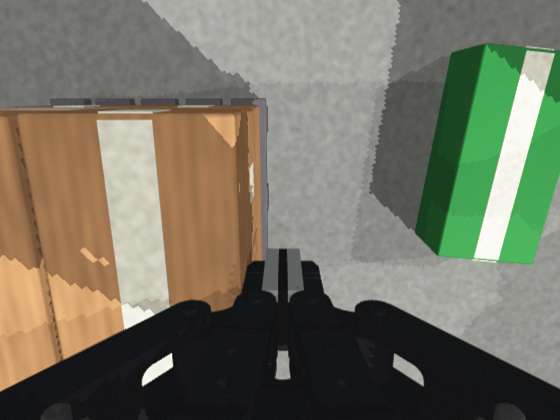

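Call:
{"api": "servo_tool", "payload": {"deltas": [{"jaw":-1,"offset":[0,-0.8,0],"twist":0},{"jaw":-1,"offset":[0,0,0],"twist":0},{"jaw":-1,"offset":[0,0,0],"twist":0}]}}

```text
time: 20.72
position: [0.435, -0.2613, 0.1093]
tool_rot: [[-0.0, -0.861, 0.508], [-0.0, 0.508, 0.861], [-1.0, -0.0, -0.0]]
ft_force: [-2.9, 0.7, 1.2]
grip_width: -0.0003
```

```bash
python3 -c "
from h import *
snap('wrist','w12');ab();check('w12')"|grep -v a.-9
```

```text
a -77.1 b -1.2 z 0.10932495929581851 Fa -1.6 Fb -0.3 Fz 1.7 t 20.775
top y edges by a:
  a -75 [-12.9  10.4]
  a -60 [-65.3  -2.1]
  a -45 [-65.3  -4.5]
  a -30 [-65.7  27.5]
  a -15 [-65.1  11.4]
  a 0 [-64.4  20. ]
  a 15 [-21.4  28. ]
top x edges by b:
  b -55 [-64.4   5.4] gap 6.2 6.5
  b -33 [-64.4   9.8] gap -0.4 -0.1
  b -11 [-88.7  14.3] gap -65.7 -65.0
  b 11 [-79.4  19.2] gap -76.8 -20.7
l2 y edges by a:
l2 x edges by b:
```

Call:
{"api": "servo_tool", "payload": {"deltas": [{"jaw":-1,"offset":[0,-0.7,0],"twist":0},{"jaw":-1,"offset":[0,0,0],"twist":0},{"jaw":-1,"offset":[0,0,0],"twist":0}]}}

```text
time: 21.15
position: [0.4356, -0.2617, 0.1093]
tool_rot: [[0.0, -0.861, 0.508], [-0.0, 0.508, 0.861], [-1.0, -0.0, -0.0]]
ft_force: [-1.2, 0.7, -0.5]
grip_width: 0.0002
```

```bash
python3 -c "
from h import *
snap('wrist','w13');ab();check('w13')"|grep -v a.-9
```

```text
a -76.4 b -1.1 z 0.10932757353131897 Fa -1.7 Fb -0.7 Fz 1.3 t 21.2
top y edges by a:
  a -75 [-12.6  10.3]
  a -60 [-65.4  -2.3]
  a -45 [-65.4  -4.7]
  a -30 [-65.7  27.3]
  a -15 [-65.2  10.7]
  a 0 [-64.7  19.2]
  a 15 [-25.1  27.6]
top x edges by b:
  b -55 [-63.6   6.1] gap -5.0 -4.9
  b -33 [-63.6  10.6] gap 0.4 0.5
  b -11 [-88.3  15. ] gap -65.3 -64.6
  b 11 [-78.7  20.1] gap -76.0 -20.0
l2 y edges by a:
l2 x edges by b:
  b -55 [-64.8 -63.5] gap -64.0 -63.8
  b -33 [-65.2 -63.5] gap -64.8 -64.5
  b -11 [-64.8 -63.5] gap -64.3 -64.0
```

The gap is closed. I back off and inspect.

Call:
{"api": "servo_tool", "payload": {"deltas": [{"jaw":-1,"offset":[0,10,0],"twist":0},{"jaw":-1,"offset":[-20,25,0],"twist":0},{"jaw":-1,"offset":[-60,0,0],"twist":0},{"jaw":-1,"offset":[-60,0,-20],"twist":0},{"jaw":-1,"offset":[-60,-40,-30],"twist":0}]}}

```text
time: 21.82
position: [0.4102, -0.2975, 0.3005]
tool_rot: [[0.005, -0.862, 0.506], [-0.001, 0.506, 0.862], [-1.0, -0.005, 0.001]]
ft_force: [3.0, -0.7, -0.3]
grip_width: -0.0002
```

Call:
{"api": "servo_tool", "payload": {"deltas": [{"jaw":-1,"offset":[-20,-50,-20],"twist":0},{"jaw":-1,"offset":[0,-20,0],"twist":0},{"jaw":-1,"offset":[0,0,0],"twist":0},{"jaw":-1,"offset":[0,0,0],"twist":0}]}}

```text
time: 22.32
position: [0.4604, -0.3501, 0.3164]
tool_rot: [[-0.0, -0.861, 0.508], [0.0, 0.508, 0.861], [-1.0, 0.0, -0.0]]
ft_force: [0.2, 0.0, -0.8]
grip_width: 0.0003
```

```bash
python3 -c "
from h import *
snap('wrist','w14');ab();check('w14');snap('scene','sc14');snap('side','sd14')
for t in ('sc14','sd14'): fits(t,(.15,.168),200,lim=(.35,.65,-.45,-.15)); check(t)
"
```

```text
a -10.2 b -64.7 z 0.3166547127307982 Fa 0.0 Fb 1.7 Fz -0.3 t 22.375
top y edges by a:
  a -60 [-65.5  58.6]
  a -45 [-65.6  27.1]
  a -30 [-66.   10.9]
  a -15 [-65.6   0.2]
  a 0 [-65.5   0.2]
  a 15 [-64.7  11.6]
  a 30 [-65.   46.7]
  a 45 [-64.6  62.1]
  a 60 [-64.7  58.2]
top x edges by b:
  b -55 [-62.7  64.1] gap -0.4 1.3
  b -33 [-62.7  63.8] gap -0.2 1.5
  b -11 [-62.6  64.3] gap 0.0 1.0
  b 11 [-63.5  64.2] gap -28.3 5.7
  b 33 [-63.6  64.3] gap -47.5 24.8
  b 55 [-63.4  64.6] gap -57.5 34.9
sc14 px [228. 238.] n 2077 ctr 504.8 -300.1 z 160.2 size 131.2 131.0 ang 59.4 [209. 160. 112.]
top y edges by a:
  a -60 [-64.5  60.3]
  a -45 [-64.3  62.5]
  a -30 [-63.2  64.2]
  a -15 [-63.8  64.3]
  a 0 [-62.5  64.2]
  a 15 [-62.6  65.4]
  a 30 [-63.9  65.4]
  a 45 [-63.1  65.5]
  a 60 [-62.1  63.9]
top x edges by b:
  b -55 [-59.9  67. ] gap -6.7 -1.6
  b -33 [-61.7  67.1] gap 36.2 41.3
  b -11 [-60.7  67.2] gap -52.5 -47.5
  b 11 [-59.5  66.7] gap 8.0 12.6
  b 33 [-60.1  65.9] gap 29.6 34.5
  b 55 [-60.7  66.6] gap -28.9 -23.0
sd14 px [314. 260.] n 3304 ctr 500.9 -300.4 z 159.0 size 131.6 128.8 ang 59.5 [207. 160. 119.]
top y edges by a:
  a -60 [-66.3  60.6]
  a -45 [-66.2  63.3]
  a -30 [-66.8  62.1]
  a -15 [-66.   63.9]
  a 0 [-65.3  63.8]
  a 15 [-65.4  58.7]
  a 30 [-65.7  49.6]
  a 45 [-65.5  57.3]
  a 60 [-64.8  64.1]
top x edges by b:
  b -55 [-63.7  63.3] gap 43.4 45.6
  b -33 [-63.7  62. ] gap 61.5 63.9
  b -11 [-63.7  61.8] gap -1.1 1.3
  b 11 [-63.6  60.7] gap -57.3 -55.0
  b 33 [-63.4  61.6] gap 28.6 31.2
  b 55 [-63.9  61.7] gap 19.5 41.5
```

View pics/w14.png

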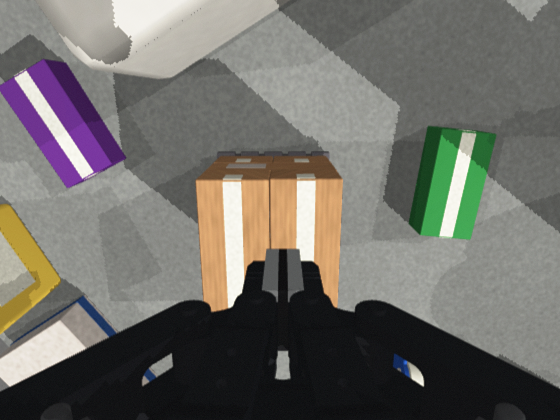

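View pics/sc14.png

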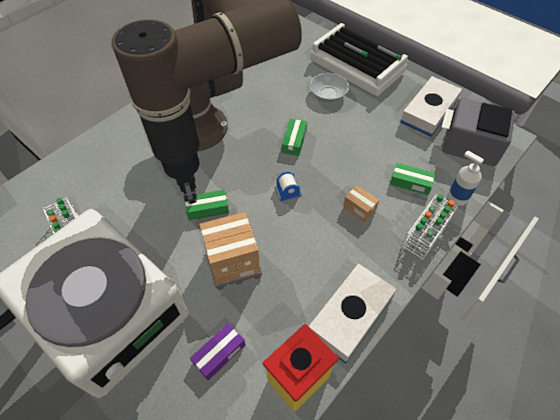

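Call:
{"api": "servo_tool", "payload": {"deltas": [{"jaw":1,"offset":[0,-20,40],"twist":0},{"jaw":1,"offset":[0,-30,40],"twist":0},{"jaw":1,"offset":[0,-30,0],"twist":0},{"jaw":1,"offset":[0,0,0],"twist":0},{"jaw":1,"offset":[0,0,0],"twist":0}]}}

```text
time: 23.1
position: [0.57, -0.322, 0.3167]
tool_rot: [[-0.0, -0.861, 0.508], [0.0, 0.508, 0.861], [-1.0, 0.0, -0.0]]
ft_force: [-0.3, 0.4, 0.1]
grip_width: 0.0854
```

```bash
python3 -c "
from h import *
snap('wrist','w15');ab();check('w15')
im=cv2.imread('pics/sc14.png')[200:300,180:280]; a=cv2.resize(im,(400,400),interpolation=cv2.INTER_CUBIC)
im=cv2.imread('pics/sd14.png')[215:325,260:370]; b=cv2.resize(im,(400,400),interpolation=cv2.INTER_CUBIC)
cv2.imwrite('pics/c15.png',np.hstack([a,b]))
"
```

```text
a 69.9 b 14.8 z 0.3170677179618796 Fa -0.1 Fb -0.5 Fz -0.1 t 23.15
top y edges by a:
  a -60 [-64.7  63.4]
  a -45 [-64.7  63.1]
  a -30 [-65.4  64.4]
  a -15 [-64.7  63.4]
  a 0 [-64.6  63.4]
  a 15 [-64.   64.4]
  a 30 [-64.8  65.3]
  a 45 [-63.9  64.1]
  a 60 [-63.9  64.2]
top x edges by b:
  b -55 [-62.3  64.3] gap 63.5 64.3
  b -33 [-62.6  65. ] gap 0.6 1.4
  b -11 [-62.5  65. ] gap 62.5 63.3
  b 11 [-62.4  64.9] gap 0.6 1.4
  b 33 [-62.6  64.8] gap 63.1 64.0
  b 55 [-62.4  64.8] gap -63.7 -62.6
```

View pics/w15.png

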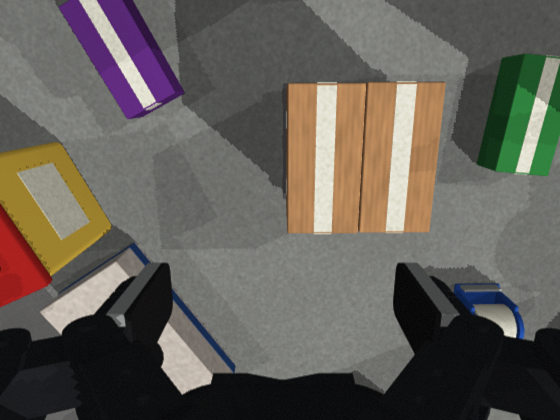

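View pics/c15.png

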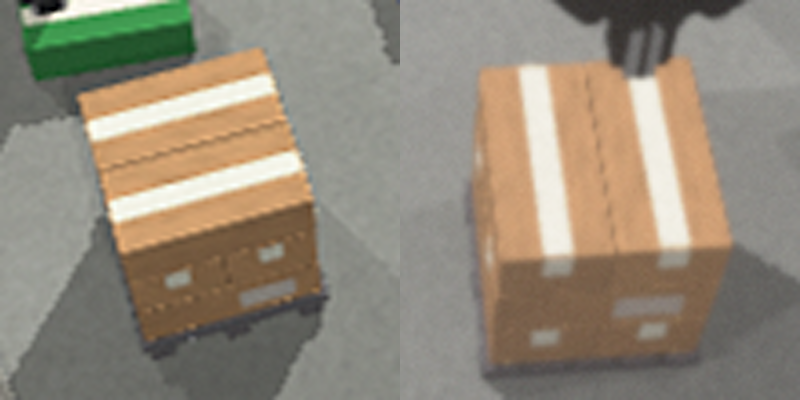

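The views show the new layer square, tight and flush, with the short carton untouched. I hand in.

```bash
python3 -c "
from h import *
print(arm.close_job())"
```

```text
the job is handed in; nothing more can be done
None
```

The third layer is built, and I handed the job in at about 23 s with the arm clear. Both brown long cartons lie flat on the stack, crosswise to layer 2. I placed the first at its final position and the second 20 mm off, then pushed it tight with shut fingers.

**Last checks**
- **Fit:** no gap showed at contact. The last view from above read at most about 1 mm at the seam, which is near pixel size. The ends of the two cartons differ by about 0.7 mm.
- **Flushness:** the new layer is centred on the stack's original position within about 1 mm in both fixed cameras, at 159 mm top height. The wrist camera puts the layer about 1.3 mm toward +x, within the calibration error.
- **Stack and surroundings:** I saw no shift of the stacked cartons in any view, though I did not re-measure the bottom layer. The short carton still lies where it was.

**What disagreed**
- **Fingertip position:** the fingertips stand about 30 mm farther back than the interface text says. My first grasp therefore closed on top of carton 1 with about 20 N. I backed off, measured the fingertips with the wrist camera, and the second grasp held. The carton had not moved.
- **Camera offsets:** the scene and side cameras differ by about 4 mm in x, so I relied mainly on the wrist camera.

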